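# Reset the grill extractor with the reset pin and hang the pin at its mark

### The job

Take the hook-handled reset pin out of its wooden block and, with its tip, hold the small deep-set reset button in the sloping panel of the extractor's control unit fully down for about a second, without pressing the panel's two proud buttons. Then hook the pin over the plain round part of the rail, slide it along onto the part with the keeper blade, level with the pointer mark, and leave it hanging there by its hook. Leave everything else on the table where it is.

Things in the scene. Friction and masses are not known exactly. Their poses are not given: they have to be found in the camera images.
- pin: Reset pin, metal, 150 mm long, 0.1 kg, the only tool with a C hook. Origin at its tip, z up to the grip, which is in line with the tip. From the tip up: round shaft, 6 mm diameter (z 0 to 35), barrel, 18 mm diameter (z 35 to 57), C hook 16 mm wide along y (z 57 to 112), black flat grip (z 108 to 150). It starts upright in a wooden block, barrel resting on the block's top, shaft in its bore
- pin_grip (a point): where to hold the pin's black grip, on its axis 138 mm above its tip and 12 mm below its top; the grip is 24 mm along x and 12 mm along y (pinch it along y); axes as the pin's
- pin_tip (a point): the pin's tip: same point as the pin's origin
- pin_seat (a point): where the bar's centre line lies in the hook when the pin hangs: 96.3 mm above the tip. The C, z from the tip: bottom arm 57 to 65 (x -20 to 20), spine at x -20 to -14, roof an upside-down V (42 degrees) with its apex at 103, lip at x 13 to 20 coming down from the roof to 85. The mouth opens to +x, 20 mm high (65 to 85); inside 28 wide, 38 high
- block_a: wooden block 56 x 56 x 48 mm high, origin at the centre of its underside, with a 10 mm bore 40 mm deep in the middle of its top. The reset pin always starts in this block; the two blocks look alike and trade places
- block_b: the like wooden block that holds the grate lifter
- lifter_mid (a point): the grate lifter (leave it alone): a loose T-handled steel rod, the black 54 mm cross bar 123 mm above its tip, standing in its block like the pin; point on its rod 47 mm above its tip
- unit: extractor control unit, fixed, base 100 x 134 mm, about 110 mm high, origin at the centre of its underside. Its sloping aluminium panel faces -x of this frame and upward, the normal 38 degrees from vertical; on the panel: the pin hole, two proud grey round buttons (22 mm diameter, 8 mm high) and a flat dark window
- pinhole (a point): centre of the mouth of the 12 mm round hole in the panel, flush with the panel face; z is the panel's outward normal (38 degrees from vertical), x runs up the slope, y across. The grey reset button, 10 mm diameter, lies 16 mm down the hole
- reset (a joint): travel of the reset button along the hole: 0 released, 0.005 m fully down; its spring takes about 4 N
- fan (a joint): travel of the upper proud button (its centre 33 mm up the slope and 71 mm towards -y from the pin hole): 0 released, 0.005 m fully down; not to be pressed
- lamp (a joint): travel of the lower proud button (its centre 9 mm down the slope and 71 mm towards -y from the pin hole): 0 released, 0.005 m fully down; not to be pressed
- rail: rail on a stand, fixed: base plate 75 x 290 x 8 mm (x -30 to 46), origin on its underside below the bar; steel bar of 10 mm diameter along y, centre line 135 mm up at x = 0, on 12 mm posts at y = -129 and 129. The bar is plain round from y = -122 to +5; the pin's hook can be put on or taken off only there
- rail_blade (a point): point on the bar's centre line in the middle of the keeper blade, which hangs below the bar from y = 5 to 129 mm of the rail, 8 mm thick, down to 22 mm under the centre line: too deep for the hook's mouth, but a pin already hooked on slides along over it
- rail_axis (a point): point on the bar's centre line at y = 0 of the rail, axes as the rail's
- mark: pointer mark: slim steel upright with a diamond head, 66 mm high, on the base plate on the +x side of the bar (38 mm from it). Origin on the rail's underside plane below the bar's centre line, at the y of the mark, axes as the rail's; the pin's hook belongs at this y
- bowl: small loose steel bowl, 104 mm diameter, 36 mm high, origin at the centre of its underside; leave it
- dish: smaller loose steel bowl, 84 mm diameter, 30 mm high, origin at the centre of its underside; leave it
- mug: loose glass mug, 84 mm diameter, 130 mm high, handle on its +y side out to 79 mm from its axis, origin at the centre of its underside; leave it
- sauce: loose amber sauce bottle, 52 mm diameter, 170 mm high, origin at the centre of its underside; leave it
- sticks: loose wooden tub of chopsticks, 86 mm diameter, 100 mm high, sticks up to 190 mm, origin at the centre of its underside; leave it
- tongs: loose steel tongs lying flat along their x axis, about 190 mm long, 12 mm high, origin at the centre of the underside; leave them
Mind the look-alikes: they are no part of the job. Leave any green or pink look-alike of the pin alone.

How it is judged (in metres and radians):
On the way, in this order (a step that is already met when the one before it is completed fails the run):
1. the reset button is held fully down (at least 4 of its 5 mm) by the pin's tip in the hole for half a second (value of joint reset above 0.004 m and distance between pin_tip and pinhole below 0.026 m), for 0.5 s.
2. the button is released and the pin is hooked over the plain round part of the rail: bar inside the hook, behind its lip (value of joint reset below 0.001 m and x of pin_seat in the frame of rail_axis between -0.008 and 0.008 m and z of pin_seat in the frame of rail_axis between -0.005 and 0.008 m and y of pin_seat in the frame of rail_axis between -0.125 and 0 m), for 0.1 s.
At the end, for the whole second after the job is handed in: the pin hangs at rest by its hook on the rail, the bar within 8 mm of its seat in the hook, its hook within 8 mm of the mark along the rail, within 15 degrees of upright, tip down; the reset button is out again (x of pin_seat in the frame of rail_axis between -0.008 and 0.008 m and z of pin_seat in the frame of rail_axis between -0.005 and 0.008 m and y of pin_seat in the frame of mark between -0.008 and 0.008 m and angle between pin's own z axis and vertical below 0.26 rad and linear speed of pin below 0.03 m/s and value of joint reset below 0.001 m); the robot touches nothing.
It fails at once if a proud button of the panel is pressed by 2.5 mm or more (value of joint any of fan, lamp above 0.0025 m).
It fails at once if a bystander (bowls, mug, bottle, chopstick tub, tongs, grate lifter) is moved by more than 25 mm (distance of any of bowl, dish, mug, sauce, sticks, tongs, lifter_mid from where it was at the start of the episode above 0.025 m).
It also fails if it takes over 64 s, if anything falls off the work surface, if the arm or the gripper's body presses on something with over 40 N, if the wrist force passes 120 N, or if a joint passes its speed limit or range.

### The arm

A 6-joint arm with a two-finger parallel gripper is mounted at the origin on the work surface. World frame = base frame: x ahead of the robot, y to its left, z up, the work surface at z = 0. Lengths are in mm, angles in rad, forces in N, time in s.
With the tool pointing down it reaches from about 350 to 775 mm from the base axis. Payload 7.3 kg.
Tool frame: the origin (TCP) lies on the centre line of the jaws, within the pads' length; the fingertips stand 14 mm ahead of it and the grasp point (between the pads) lies 5 mm behind it; z points along the fingers, y is the line along which they close (so a half turn about z gives the same grasp; the last joint's range is limited). The gripper opens to 92 mm and grips with 3 to 60 N. Pads are 19 mm wide; open, the fingers measure 130 mm over their backs; the gripper's body (75 mm by 190 mm) begins 47 mm behind the grasp point.
Start: joints at [1.044, 0.342, 1.524, -0, 1.275, -0.146], TCP at [195.11, 487.417, 240.741] pointing down, gripper open.
Joint ranges: [-2.53, 2.53], [-0.77, 2.02], [0.04, 2.7], [-1, 4.14], [0.28, 2.66], [-3.11, 3.11]. Speed limits (rad/s): [2.57, 2.57, 3.14, 3.14, 3.14, 3.14].

### API

Orientations are given as [roll, pitch, yaw] about the fixed x, y, z axes, in that order (R = Rz(yaw) Ry(pitch) Rx(roll)).
In Python, from plant import get_obs, capture, bot, spot_in, trace, pinpoint gives the robot as it stands.
- The arm moves only by the tool play_rows, never from a script. Its argument "rows" is a list of rows, each a list of 2 entries, a list of its own where there are three numbers: the shift along the world's x, y, z in units of 3 cm (1.0 is 3 cm), then the turn, a rotation vector about the world's x, y, z in units of 8 degrees (1.0 is 8 degrees). A call has 1 to 12 rows; each row shifts and turns the commanded pose from where the row before left it; what a row does not reach is not made up. A row lasts 1/8 s, in which the tool goes at most 62.5 mm and 10.7 degrees, less where a joint would pass 70% of its speed; a pose out of reach is approached as far as the arm can. A call with a number of a shift or a turn outside -1 to 1 is refused whole. A call with a gripper value outside its range is refused whole. "hand" is the opening, from -1 (shut) to 1 (fully open), set as the call begins (left out, the last holds). The fingers move at their own pace and stop on an object; the grip force is fixed at half the most. Time passes only in rows, so rows that do not move let the fingers close. It gives the time, the measured TCP pose, the force, the opening and the grip force at its end, in the units of the state.
- get_obs(): the state, without advancing time (a new reading comes with each control period).
- capture(name): name is "scene" or "top"; returns a dict with "frame" (480x640x3 uint8, red, green, blue), "fov_y" (degrees; the focal length in pixels is half the picture's height over the tangent of half this angle, whatever the lens; pixels are square), "cx", "cy" (the principal point, pixels), "rvec" (rotation vector, rad) and "tvec" (3), from world to camera coordinates, as OpenCV has them. Camera axes: x right, y down, z forward; pixel columns grow to the right and rows downward; lengths in mm; the calibration is good to about 2 mm. A picture is of the moment at which its call begins. There is no depth.
- bot.close_job(): hands the job in; it is judged then, once.
Trained networks look in the newest picture that a camera, given by its name, has taken for a name from the list of things; names that differ only in an ending like _2 or _b are one class to them, and where a whole thing is asked for, a point or a joint stands for the part that bears it (a point fixed in the world has none). Each returns a list of dicts, best first, with "p" (0 to 1); they miss things now and then, are a little off and sometimes report something else, mostly with a low value. They report only what shows in the picture. A call takes as long as a camera call. They do not tell look-alikes from the thing itself.
- spot_in(query, camera): "at" ([row, column] in pixels, amid what is visible of it).
- trace(query, camera): "mask" (480x640 bool, what is visible of it) and "at" ([row, column] in pixels, amid what is visible of it).
- pinpoint(query, camera): "at" ([row, column] in pixels: a listed point, or the origin of a listed thing).
The state is a dict: "time": time; "joint_positions": joint angles; "dq": joint speeds; "tau": joint torques, N m; "tool_pos": TCP position; "tcp_rot": TCP orientation; "contact_force": force on the tool from outside, world axes, zero at the start; "moment": the same for the moment, N m; "grip_width": finger opening in mm; "finger_force": force on a finger pad.
Only numpy, scipy, OpenCV 4.12 (cv2) and the standard library are available. Lean on these libraries where they do the work, as an engineer would, in place of code of your own. Each camera call takes 0.05 s, during which the arm holds its last target. There are 200 camera calls.

## Working session

There is one attempt and no reset: what is moved stays moved. The work goes in short steps, Python scripts to look and compute and a tool call to move; the robot and the scene stay as the last step left them, time stands still between calls to the robot, and variables do not carry over. Pictures are saved under pics/ and viewed, at most 10 in all, crops included, and the job is handed in when it is done.

Besides the shell and the picture viewer there is one more tool, called after "Call:" as name(argument=value, ...) on one line, values as JSON. play_rows: Moves the arm, as the interface text tells. Shifts and turns lie within -1 to 1; 1 stands for 3 cm of shift or 8 degrees of turn. Its arguments: {"type":"object","properties":{"rows":{"type":"array"},"hand":{"type":"number"}},"required":["rows"]}

```bash
ls; mkdir -p pics; python3 - <<'E'
from plant import *
import cv2,numpy as np
for n in("scene","top"):
    c=capture(n);cv2.imwrite(f"pics/{n}0.png",c["frame"][:,:,::-1])
    R=cv2.Rodrigues(np.array(c["rvec"],float))[0]
    print(n,c["fov_y"],c["cx"],c["cy"],c["rvec"],c["tvec"],"pos",-R.T@np.array(c["tvec"]))
    for q in("pin","pin_grip","pin_tip","pin_seat","block_a","unit","pinhole","rail_axis","rail_blade","rail","mark","fan","lamp","lifter_mid"):
        try: print(q,[(np.round(d["at"],1).tolist(),round(d["p"],2)) for d in pinpoint(q,n)][:4])
        except Exception as e: print(q,e)
print(get_obs())
E
```

```text
pics
scene 52.793841152850234 309.61132432014483 239.42389967482887 [ 1.76824529  1.50682346 -0.78780455] [ -91.46712846 -256.62593712 1586.17331291] pos [1432.32718392 -108.05302061  725.90100476]
pin [([270.7, 242.8], 0.96), ([283.9, 196.0], 0.7), ([344.4, 246.3], 0.6), ([264.1, 187.0], 0.58)]
pin_grip [([235.8, 190.6], 0.75), ([219.5, 230.0], 0.65), ([292.5, 244.1], 0.59)]
pin_tip [([345.4, 249.7], 0.87), ([283.5, 198.4], 0.82), ([269.7, 238.2], 0.81), ([266.2, 190.9], 0.61)]
pin_seat [([248.2, 192.4], 0.92), ([309.6, 243.4], 0.77), ([235.1, 181.7], 0.75), ([235.3, 232.0], 0.66)]
block_a [([283.7, 203.1], 0.68), ([250.7, 153.3], 0.62), ([266.6, 293.5], 0.22)]
unit [([294.5, 311.9], 0.74), ([234.2, 422.8], 0.66), ([314.0, 423.9], 0.62)]
pinhole [([271.4, 295.6], 0.83), ([315.5, 423.5], 0.59)]
rail_axis [([186.5, 426.6], 0.73), ([232.0, 247.4], 0.48)]
rail_blade [([189.0, 455.5], 0.7)]
rail [([234.5, 421.8], 0.66)]
mark [([236.4, 456.2], 0.6)]
fan it knows: block, bowl, dish, lifter_mid, mark, mug, pin, pin_grip, pin_seat, pin_tip, pinhole, rail, rail_axis, rail_blade, sauce, sticks
[... 1343 characters left out ...]
3.5, 453.1], 0.58)]
{'time': 1.3, 'joint_positions': array([ 1.04400564e+00,  3.41992057e-01,  1.52411718e+00, -1.91932424e-05,
        1.27538012e+00, -1.45954190e-01]), 'dq': array([ 0.00033884,  0.00139825, -0.00174484, -0.00186876,  0.00062411,
       -0.00282351]), 'tau': array([ 1.65055302e-03, -4.31137061e+01, -2.44480991e+01,  7.18726125e-02,
        4.82378108e-02, -4.39991186e-05]), 'tool_pos': array([195.11082291, 487.41399139, 240.73862618]), 'tcp_rot': array([3.14149312e+00, 3.31904768e-05, 2.76076175e+00]), 'contact_force': array([0.2164033 , 0.09173297, 0.2574926 ]), 'moment': array([ 0.03468267, -0.0408783 ,  0.07033946]), 'finger_force': 0.0, 'grip_width': 91.80613821990518}
```

View pictures.

View pics/scene0.png

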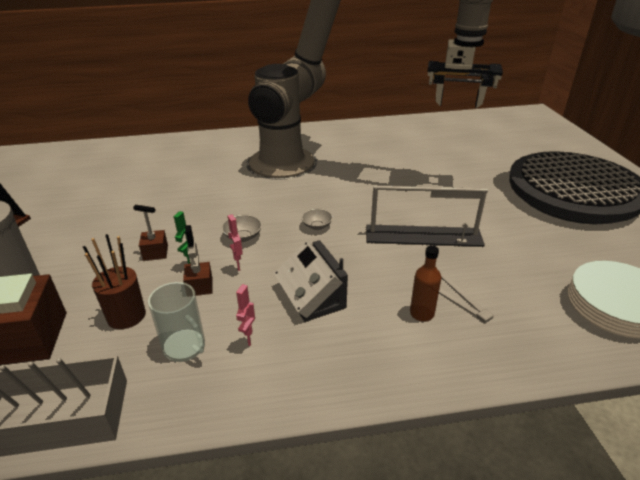

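View pics/top0.png

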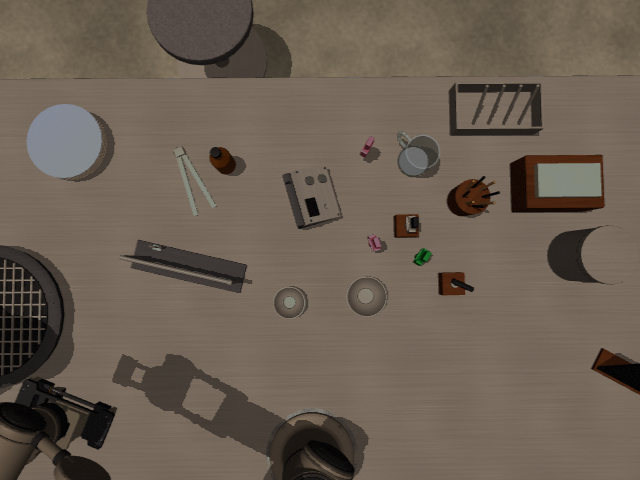

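```bash
cat > h.py <<'E'
import numpy as np,cv2
from plant import *
class Cam:
    def __init__(s,n):
        c=capture(n);s.im=c["frame"][:,:,::-1].copy();s.f=240/np.tan(np.radians(c["fov_y"]/2))
        s.K=np.array([[s.f,0,c["cx"]],[0,s.f,c["cy"]],[0,0,1.]])
        s.rv=np.array(c["rvec"],float);s.t=np.array(c["tvec"],float);s.R=cv2.Rodrigues(s.rv)[0];s.C=-s.R.T@s.t
    def proj(s,P):  # -> (col,row)
        return cv2.projectPoints(np.asarray(P,float).reshape(-1,3),s.rv,s.t,s.K,None)[0][:,0]
    def ray(s,rc):
        d=s.R.T@np.linalg.inv(s.K)@[rc[1],rc[0],1.];return d/np.linalg.norm(d)
    def atz(s,rc,z):
        d=s.ray(rc);return s.C+d*(z-s.C[2])/d[2]
    def crop(s,r0,r1,c0,c1,k):
        return cv2.resize(s.im[r0:r1,c0:c1],None,fx=k,fy=k,interpolation=cv2.INTER_CUBIC)
def tri(a,ra,b,rb):
    A=[];y=[]
    for c,r in((a,ra),(b,rb)):
        d=c.ray(r);M=np.eye(3)-np.outer(d,d);A.append(M);y.append(M@c.C)
    X=np.linalg.lstsq(np.vstack(A),np.hstack(y),rcond=None)[0]
    return X,[np.linalg.norm(M@X-v) for M,v in zip(A,y)]
E
python3 - <<'E'
from h import *
s=Cam("scene");t=Cam("top")
A=np.hstack([s.crop(225,325,265,365,4),t.crop(150,250,265,365,4)])
B=np.hstack([s.crop(175,255,355,490,3)[:200],]) 
B=cv2.resize(s.im[180,None:] if 0 else s.im[180:250,357:490],(400,200),interpolation=cv2.INTER_CUBIC)
C=cv2.resize(t.im[230:300,117:257],(400,200),interpolation=cv2.INTER_CUBIC)
cv2.imwrite("pics/m1.png",np.vstack([A,np.hstack([B,C])]))
E
```

```text
(no output)
```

View pics/m1.png

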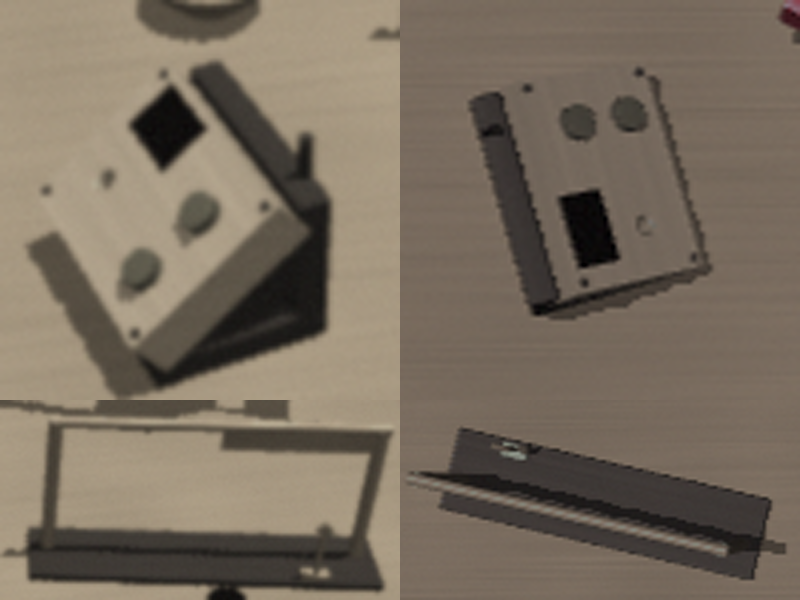

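```bash
cat >> h.py <<'E'
from scipy.optimize import least_squares
from scipy.spatial.transform import Rotation as Ro
def holeR(yaw): # x up slope, y across, z normal (faces -x of unit, up)
    a=np.radians(38);return Ro.from_euler("z",yaw).as_matrix()@np.array([[np.cos(a),0,-np.sin(a)],[0,1,0],[np.sin(a),0,np.cos(a)]])
E
python3 - <<'E'
from h import *
s=Cam("scene");t=Cam("top")
P=np.array([[0,0,0],[33,-71,8],[-9,-71,8.]])
us=np.array([[291.5,269.5],[315,277.5],[299.7,291.6]]);ut=np.array([[326.2,206],[309.5,180.2],[322.,178.2]])
f=lambda v:np.r_[(s.proj(v[:3]+P@holeR(v[3]).T)-us).ravel(),(t.proj(v[:3]+P@holeR(v[3]).T)-ut).ravel()]
X0=tri(s,(269.5,291.5),t,(206,326.2));print(X0)
r=least_squares(f,np.r_[X0[0],1.4]);print("hole",r.x.round(2),np.degrees(r.x[3]),f(r.x).round(1))
# rail: x,y,yaw
Q=np.array([[46,145,8],[46,-145,8],[-30,-145,8],[-30,145,8.]])
qt=np.array([[138,240.2],[246.5,264],[240.2,292.3],[131,267.8]])
W=lambda v,Q:np.c_[v[0],v[1],0]+Q@Ro.from_euler("z",v[2]).as_matrix().T
g=lambda v:(t.proj(W(v,Q))-qt).ravel()
r2=least_squares(g,[400,300,0.]);print("rail top-only",r2.x.round(3),g(r2.x).round(1))
v=r2.x;print("scene corners",s.proj(W(v,Q)).round(1).tolist())
print("bar in top",t.proj(W(v,np.array([[0,-129,135],[0,5,135],[0,129,135.]]))).round(1).tolist())
print("bar in scene",s.proj(W(v,np.array([[0,-129,135],[0,5,135],[0,129,135.]]))).round(1).tolist())
for y in(60,80,100,110):print(y,s.proj(W(v,np.array([[38,y,8],[38,y,60.]]))).round(1).tolist(),t.proj(W(v,np.array([[38,y,8],[38,y,60.]]))).round(1).tolist())
for n,c in(("s",s),("t",t)):
  q=lambda a,b,rr,cc,k:c.crop(a,b,rr,cc,k)
  pass
A=np.hstack([s.crop(215,295,165,225,7)[:600,:400],cv2.resize(t.crop(205,245,385,425,10),(400,400))[:, :400].repeat(1,0) if 0 else cv2.copyMakeBorder(t.crop(205,245,385,425,10),0,160,0,0,cv2.BORDER_CONSTANT)[:560]]) if 0 else None
a=s.crop(215,295,165,222,7)[:560,:399];b=cv2.copyMakeBorder(t.crop(205,245,388,428,10),0,160,0,0,cv2.BORDER_CONSTANT)
cv2.imwrite("pics/m2.png",np.hstack([a,b]))
E
```

```text
(array([627.26761008, -41.02682948,  57.92136313]), [np.float64(0.8356472630638794), np.float64(0.8356472630638715)])
hole [627.04 -40.5   55.86   1.86] 106.70913594545564 [-0.1  0.7 -0.8 -0.4  0.1 -0.2 -0.6  0.1 -0.2  0.  -0.2 -0.3]
rail top-only [ 4.71715e+02  3.13906e+02 -2.26000e-01] [-0.4 -0.7  0.6 -0.2  0.3  0.4 -0.4  0.5]
scene corners [[484.2, 243.3], [365.8, 239.9], [365.3, 222.9], [478.0, 225.8]]
bar in top [[229.8, 281.6], [174.1, 269.3], [122.7, 257.8]]
bar in scene [[374.6, 186.6], [430.7, 187.8], [483.5, 188.9]]
60 [[448.6, 240.4], [451.8, 223.1]] [[168.9, 249.6], [163.6, 249.1]]
80 [[456.8, 240.6], [460.2, 223.3]] [[161.4, 248.0], [155.7, 247.4]]
100 [[465.0, 240.9], [468.6, 223.5]] [[153.8, 246.3], [147.9, 245.7]]
110 [[469.1, 241.0], [472.9, 223.7]] [[150.0, 245.4], [144.0, 244.8]]
```

View pics/m2.png

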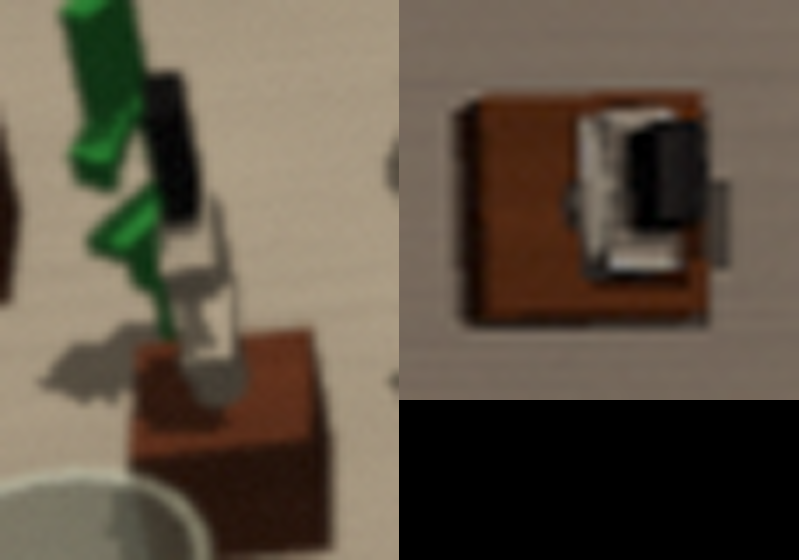

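```bash
python3 - <<'E'
from h import *
s=Cam("scene");t=Cam("top")
print("block top c",t.atz((225.9,407.3),48),"grip top",t.atz((222.2,415.3),163))
for a in((240.0,0),):pass
C=tri(s,(225,188.5),t,(222.2,415.3));print(C)
b=t.atz((225.9,407.3),48)
outC=np.array([[-20,57],[20,57],[20,65],[-14,65],[-14,90],[0,103],[13,91],[13,85],[20,85],[20,94],[6,110],[-6,110],[-20,94],[-20,57.]])
tiles=[]
for h in(0,np.pi):
  for c,(r0,r1,c0,c1),k in((s,(225,280,175,215),10),(t,(205,245,395,425),13)):
    im=c.crop(r0,r1,c0,c1,k)
    M=Ro.from_euler("z",h).as_matrix()
    for y,col in((-8,(255,0,0)),(8,(0,255,255))):
        P=np.c_[outC[:,0],np.full(len(outC),y),outC[:,1]]@M.T+[b[0],b[1],13]
        p=((c.proj(P)-[c0-.0,r0])*k).astype(int)
        cv2.polylines(im,[p],False,col,1)
    tiles.append(cv2.copyMakeBorder(im,0,560-im.shape[0],0,0,cv2.BORDER_CONSTANT))
# raw enhanced scene, raw top
a=cv2.convertScaleAbs(s.crop(225,280,175,215,10),alpha=1.6);a=cv2.copyMakeBorder(a,0,10,0,0,cv2.BORDER_CONSTANT)
m=np.hstack([a]+tiles[:2]+tiles[2:3]);m=cv2.resize(m,None,fx=800/m.shape[1],fy=800/m.shape[1])
cv2.imwrite("pics/m3.png",m)
E
```

```text
block top c [ 576.23091459 -246.36936148   48.        ] grip top [ 577.22115677 -244.88900085  163.        ]
(array([ 577.04595215, -244.34535854,  165.39723274]), [np.float64(0.08609045115748502), np.float64(0.08609045115755316)])
```

View pics/m3.png

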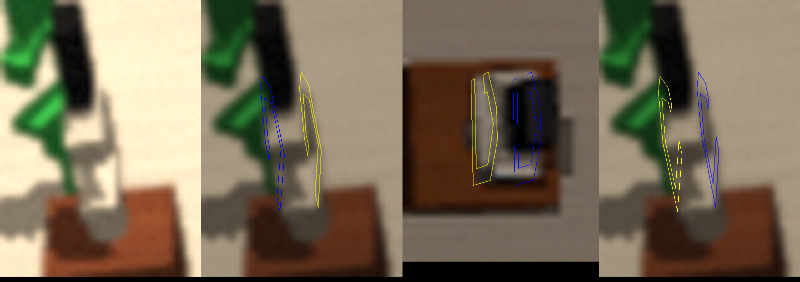

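```bash
python3 - <<'E'
from h import *
s=Cam("scene");t=Cam("top")
g=t.im[205:245,395:430].max(2);m=(g<55).astype(np.uint8)
n,l,st,ce=cv2.connectedComponentsWithStats(m)
for i in range(1,n):
    if st[i,4]>12:
        print(st[i],ce[i]+[395,205],cv2.minAreaRect(np.argwhere(l==i)[:,::-1].astype(np.float32)))
for q,z in(("mug",130),("sticks",100),("bowl",36),("dish",30),("sauce",150),("tongs",6),("lifter_mid",60),("pin",60)):
    print(q,[(t.atz(d["at"],z)[:2].round(),round(d["p"],2)) for d in spot_in(q,"top")[:5]])
for d in trace("mark","scene")[:1]+trace("mark","top")[:1]:
    r,c=np.where(d["mask"]);print("mark",d["p"],r.min(),r.max(),c.min(),c.max(),c[r==r.min()].mean(),c[r==r.max()].mean())
for nm,c in(("s",s),("t",t)): print(nm,[[ (k,[(np.round(d["at"],1).tolist(),round(d["p"],2)) for d in pinpoint(k,{"s":"scene","t":"top"}[nm])][:2])] for k in("pinhole","rail_axis","rail_blade","mark")])
E
```

```text
[ 0 10 22 23 66] [399.74242424 231.04545455] ((5.000000953674316, 26.0), (29.698484420776367, 15.55634880065918), 45.0)
[ 15  12   9  14 103] [414.4368932  222.90291262] ((19.0, 18.5), (13.0, 8.0), 90.0)
[11 26 11  3 23] [410.86956522 232.26086957] ((16.0, 27.0), (2.0, 10.0), 90.0)
mug [(array([ 746., -262.]), 0.85), (array([736., 214.]), 0.5)]
sticks [(array([ 645., -394.]), 0.76), (array([ 438., -329.]), 0.3)]
bowl [(array([ 395., -145.]), 0.92)]
dish [(array([380.,  49.]), 0.86)]
sauce [(array([723., 203.]), 0.64)]
tongs [(array([705., 322.]), 0.66)]
lifter_mid [(array([ 426., -368.]), 0.67)]
pin [(array([ 578., -248.]), 0.73), (array([ 507., -278.]), 0.71), (array([ 763., -265.]), 0.62), (array([ 540., -166.]), 0.56), (array([ 776., -142.]), 0.47)]
mark 0.52 223 242 457 466 464.0 461.0
mark 0.41 147 173 210 234 217.0 225.5
s [[('pinhole', [([270.7, 293.8], 0.65), ([225.5, 315.7], 0.42)])], [('rail_axis', [([190.6, 429.7], 0.76)])], [('rail_blade', [([189.5, 456.5], 0.92)])], [('mark', [([237.3, 457.7], 0.66)])]]
t [[('pinhole', [([206.2, 325.1], 0.91)])], [('rail_axis', [([273.5, 176.0], 0.64), ([285.8, 453.9], 0.18)])], [('rail_blade', [([264.6, 148.6], 0.87)])], [('mark', [([260.5, 154.7], 0.62)])]]
```

Call:
play_rows(rows=[[[0,-1,0],[0,0,1]],[[0.3,-1,0],[0,0,1]],[[0.5,-1,0],[0,0,0.7]],[[0.5,-1,0],[0,0,0]],[[0.5,-1,0],[0,0,0]],[[0.5,-1,0],[0,0,0]],[[0.5,-1,0],[0,0,0]],[[0.5,-1,0],[0,0,0]],[[0.6,-1,0],[0,0,0]],[[0.6,-1,0],[0,0,0]],[[0.6,-1,0],[0,0,0]],[[0.6,-1,0],[0,0,0]]], hand=0.0)

```text
time: 4.1
tool_pos: [366.7, 126.4, 240.9]
tcp_rot: [3.141, 0.001, 3.138]
contact_force: [1.2, -0.9, 0.0]
grip_width: 45.7
finger_force: 0.0
```

Call:
play_rows(rows=[[[0.6,-1,0],[0,0,0]],[[0.6,-1,0],[0,0,0]],[[0.6,-1,0],[0,0,0]],[[0.6,-1,0],[0,0,0]],[[0.6,-1,0],[0,0,0]],[[0.6,-1,0],[0,0,0]],[[0.6,-1,0],[0,0,0]],[[0.6,-1,0],[0,0,0]],[[0.6,-1,0],[0,0,0]],[[0.6,-1,0],[0,0,0]],[[0.6,-1,0],[0,0,0]],[[0.43,-1,0],[0,0,0]]])

```text
time: 5.6
tool_pos: [577.6, -233.6, 240.5]
tcp_rot: [3.141, -0.0, 3.138]
contact_force: [-0.0, 0.1, 1.2]
grip_width: 46.2
finger_force: 0.0
```

Call:
play_rows(rows=[[[0,-0.4,0],[0,0,0]],[[0,0,-0.5],[0,0,0]],[[0,0,0],[0,0,0]],[[0,0,0],[0,0,0]]])

```text
time: 6.1
tool_pos: [576.8, -243.6, 225.8]
tcp_rot: [3.141, -0.0, 3.139]
contact_force: [0.3, 0.3, -0.3]
grip_width: 46.1
finger_force: 0.0
```

Call:
play_rows(rows=[[[0,-0.05,-0.6],[0,0,0]],[[0,0,-0.7],[0,0,0]],[[0,0,-0.7],[0,0,0]],[[0,0,-0.65],[0,0,0]],[[0,0,0],[0,0,0]],[[0,0,0],[0,0,0]]])

```text
time: 6.85
tool_pos: [577.5, -246.0, 147.4]
tcp_rot: [-3.141, 0.002, 3.138]
contact_force: [0.4, -0.2, 0.1]
grip_width: 45.9
finger_force: 0.0
```

```bash
python3 - <<'E'
from h import *
s=Cam("scene");t=Cam("top")
a=s.crop(190,290,150,250,5);b=t.crop(195,255,370,430,5)
cv2.imwrite("pics/m4.png",np.hstack([a,cv2.copyMakeBorder(b,0,200,0,0,cv2.BORDER_CONSTANT)]))
print(get_obs()["tool_pos"],get_obs()["contact_force"])
E
```

```text
[ 577.59866114 -246.20836133  147.59030325] [-0.33867591  0.02593182 -0.37903571]
```

View pics/m4.png

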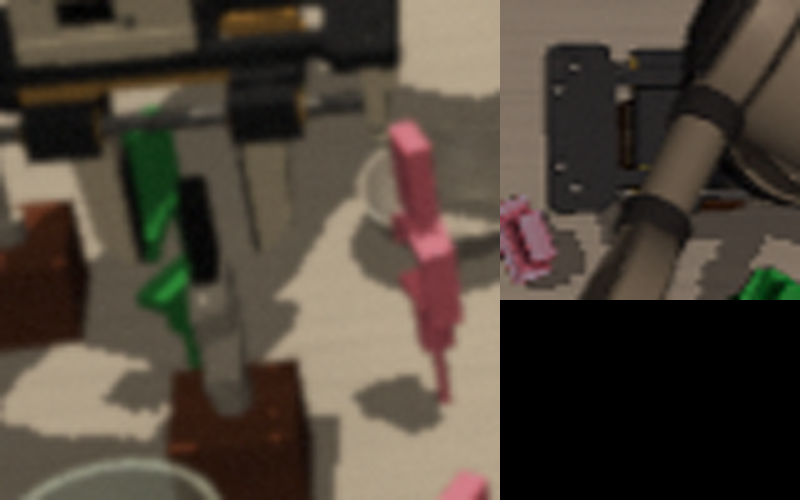

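Call:
play_rows(rows=[[[0,0,0],[0,0,0]],[[0,0,0],[0,0,0]],[[0,0,0],[0,0,0]],[[0,0,0],[0,0,0]],[[0,0,0],[0,0,0]],[[0,0,0],[0,0,0]]], hand=-1)

```text
time: 7.7
tool_pos: [577.0, -246.1, 146.2]
tcp_rot: [3.142, 0.0, 3.138]
contact_force: [-0.6, 0.1, 0.4]
grip_width: 11.9
finger_force: 30.0
```

Call:
play_rows(rows=[[[0,0,0.4],[0,0,0]],[[0,0,0.8],[0,0,0]],[[0,0,1],[0,0,0]],[[0,0,1],[0,0,0]],[[0,0,1],[0,0,0]],[[0,0,0.8],[0,0,0]],[[0,0,0],[0,0,0]],[[0,0,0],[0,0,0]]])

```text
time: 8.7
tool_pos: [576.6, -245.8, 295.3]
tcp_rot: [3.141, -0.001, 3.138]
contact_force: [-0.1, 0.3, -1.0]
grip_width: 11.8
finger_force: 30.0
```

```bash
python3 - <<'E'
from h import *
s=Cam("scene");t=Cam("top")
a=cv2.convertScaleAbs(s.crop(110,240,150,250,5),alpha=1.5)[:600]
# redo hole evidence at higher zoom
b=s.crop(245,320,280,325,6);c=t.crop(170,215,300,335,6)
H=600
pad=lambda i:cv2.copyMakeBorder(i,0,max(0,H-i.shape[0]),0,0,cv2.BORDER_CONSTANT)[:H]
cv2.imwrite("pics/m5.png",np.hstack([pad(a)[:,100:400],pad(b),pad(c)]))
E
```

```text
(no output)
```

View pics/m5.png

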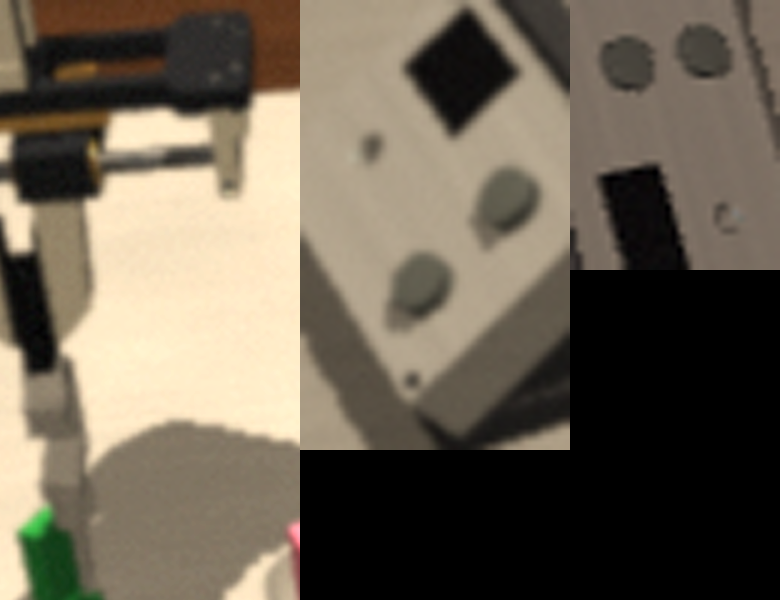

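Call:
play_rows(rows=[[[0.2,0.3,0],[0,0,-0.9]],[[0.2,0.3,0],[0,0,-0.9]],[[0.2,0.3,0],[0,0,-0.9]],[[0.2,0.3,0],[0,0,-0.9]],[[0.3,0.3,0],[0,0,-0.9]],[[0.3,0.3,0],[0,0,-0.9]],[[0.3,0.3,0],[0,0,-0.9]],[[0.3,0.4,0],[0,0,-0.9]],[[0.3,0.4,0],[0,0,-0.9]],[[0.3,0.6,0],[0,0,-1]],[[0,0,0],[0,0,0]]])

```text
time: 10.18
tool_pos: [655.1, -139.9, 294.9]
tcp_rot: [-3.14, -0.001, 1.87]
contact_force: [-1.0, -0.4, -0.3]
grip_width: 11.6
finger_force: 30.0
```

Call:
play_rows(rows=[[[0,0,0],[0.76,0.23,0]],[[0,0,0],[0.76,0.23,0]],[[0,0,0],[0.76,0.23,0]],[[0,0,0],[0.76,0.23,0]],[[0,0,0],[0.76,0.23,0]],[[0,0,0],[0.75,0.22,0]],[[0,0,0],[0,0,0]],[[0,0,0],[0,0,0]]])

```text
time: 11.18
tool_pos: [655.0, -141.4, 296.2]
tcp_rot: [3.137, -0.661, 1.87]
contact_force: [0.6, 0.4, -1.0]
grip_width: 12.1
finger_force: 30.0
```

```bash
cat >> h.py <<'E'
def tcp():
    o=get_obs();return o["tool_pos"],Ro.from_euler("xyz",o["tcp_rot"]).as_matrix()
E
python3 - <<'E'
from h import *
s=Cam("scene");t=Cam("top")
P=np.array([[0,0,0],[33,-71,8],[-9,-71,8.]])
us=np.array([[291,269.6],[314.6,277.6],[300.3,291.8]]);ut=np.array([[326.2,205.7],[309.1,180.1],[321.9,178.1]])
f=lambda v:np.r_[(s.proj(v[:3]+P@holeR(v[3]).T)-us).ravel(),(t.proj(v[:3]+P@holeR(v[3]).T)-ut).ravel()]
r=least_squares(f,[627,-40,56,1.8]);print("hole",r.x.round(2),f(r.x).round(1))
p,R=tcp();n=holeR(r.x[3])[:,2];print(p,R.round(3).tolist(),"n",n.round(3))
tip=p+133*R[:,2]
print("tip est",tip,s.proj(tip),t.proj(tip),"tri",tri(s,(269.6,291),t,(205.7,326.2)))
for c,nm in((s,"scene"),(t,"top")):print([(np.round(d["at"],1).tolist(),round(d["p"],2)) for d in pinpoint("pin_tip",nm)])
a,b=s.proj(tip)[0].astype(int)
cv2.imwrite("pics/m6.png",cv2.resize(s.im[b-90:b+20,a-70:a+60],None,fx=5,fy=5,interpolation=cv2.INTER_CUBIC))
E
```

```text
hole [627.67 -41.15  55.81   1.88] [ 0.1  0.8 -0.3 -0.5 -0.2 -0.2 -0.3  0.2  0.   0.1 -0.2 -0.4]
[ 655.0454339  -140.5728678   297.29193971] [[-0.234, 0.956, -0.176], [0.754, 0.293, 0.588], [0.614, 0.004, -0.789]] n [ 0.186 -0.587  0.788]
tip est [631.57974591 -62.38711703 192.2902737 ] [[277.81599646 219.92065162]] [[336.88478543 197.9611478 ]] tri (array([627.92933892, -41.59741252,  58.2882691 ]), [np.float64(0.2589837755834215), np.float64(0.25898377558347785)])
[([268.2, 238.4], 0.84), ([345.8, 250.1], 0.83), ([267.0, 189.2], 0.7), ([225.0, 277.0], 0.56)]
[([198.3, 337.3], 0.57)]
```

View pics/m6.png

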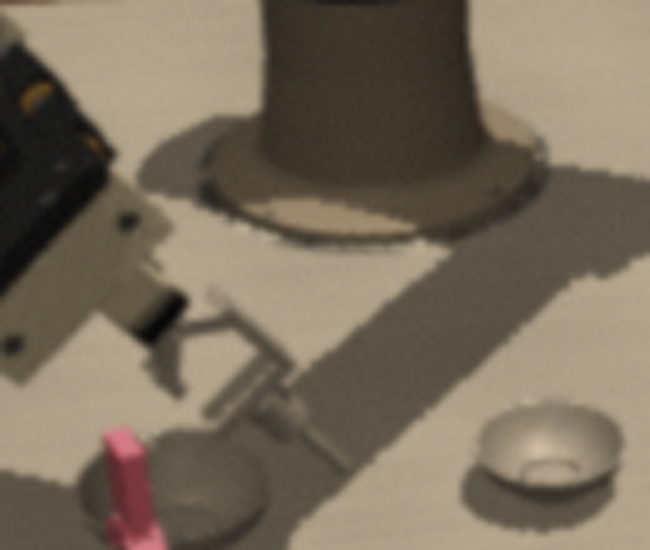

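Call:
play_rows(rows=[[[0,0.1,-0.6],[0,0,0]],[[0,0.1,-0.9],[0,0,0]],[[0,0.1,-0.9],[0,0,0]],[[0,0,-0.8],[0,0,0]],[[0,0,-0.5],[0,0,0]],[[0,0,-0.3],[0,0,0]],[[0,0,0],[0,0,0]],[[0,0,0],[0,0,0]]])

```text
time: 12.38
tool_pos: [655.3, -132.2, 177.2]
tcp_rot: [3.137, -0.662, 1.87]
contact_force: [0.3, -0.5, -0.6]
grip_width: 11.8
finger_force: 30.0
```

```bash
python3 - <<'E'
from h import *
s=Cam("scene");t=Cam("top")
ps=[tcp() for _ in range(1)];p,R=ps[0]
tip=p+133*R[:,2];hole=np.array([627.8,-41.4,57]);n=-R[:,2]
print(p,"tip",tip,"s",s.proj(tip).round(1),"t",t.proj(tip).round(1),"rel",(tip-hole)@n,(tip-hole)-n*((tip-hole)@n))
for nm in("scene","top"):print([(k,np.round(d["at"],1).tolist(),round(d["p"],2)) for k in("pin_tip","pinhole","pin_seat","pin_grip") for d in pinpoint(k,nm)[:4]])
a=s.crop(228,288,255,315,6)
b=t.crop(185,225,300,353,6)
cv2.imwrite("pics/m7.png",np.hstack([a,cv2.copyMakeBorder(b,0,360-b.shape[0],0,0,cv2.BORDER_CONSTANT)]))
E
```

```text
[ 655.28537397 -132.27042245  177.12165722] tip [631.82717928 -53.9156838   72.24435732] s [[285.1 266.4]] t [[331.2 203.5]] rel 20.104665590918955 [ 0.48117056 -0.67135434 -0.60919939]
[('pin_tip', [313.2, 426.1], 0.7), ('pin_tip', [267.3, 188.9], 0.65), ('pin_tip', [269.4, 284.5], 0.58), ('pin_tip', [343.5, 248.7], 0.57), ('pinhole', [268.8, 294.1], 0.84), ('pinhole', [236.2, 454.8], 0.5), ('pin_seat', [232.9, 182.9], 0.94), ('pin_seat', [246.3, 254.2], 0.73), ('pin_seat', [309.9, 244.6], 0.63), ('pin_grip', [293.6, 243.6], 0.95), ('pin_grip', [219.7, 176.6], 0.88), ('pin_grip', [235.6, 240.2], 0.6)]
[('pin_tip', [202.1, 330.0], 0.63), ('pin_tip', [166.0, 226.3], 0.51), ('pinhole', [206.6, 326.4], 0.93), ('pinhole', [263.5, 151.3], 0.17), ('pin_seat', [190.7, 357.7], 0.58), ('pin_seat', [146.1, 367.7], 0.54), ('pin_seat', [243.4, 377.4], 0.45), ('pin_grip', [188.3, 367.2], 0.73), ('pin_grip', [244.6, 377.5], 0.57), ('pin_grip', [140.2, 369.9], 0.41)]
```

View pics/m7.png

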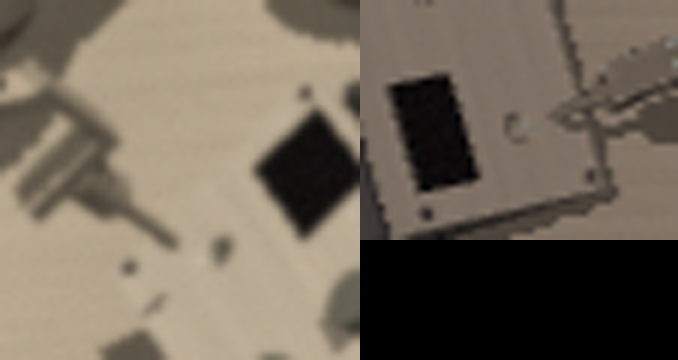

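```bash
python3 - <<'E'
from h import *
s=Cam("scene");t=Cam("top")
p,R=tcp();n=-R[:,2];tip=p+133*R[:,2]
for dS in((-1.35,1.7),(0,0)):
  dT=(.4,.4) if dS[0] else (0,0)
  for hs in((289.9,269.4),(291,269.6)):
    X,e=tri(s,(hs[1]-dS[1],hs[0]-dS[0]),t,(205.6-dT[1],326.4-dT[0]))
    d=X-tip;print(dS,hs,X.round(1),np.round(e,2),"along n",(d@n).round(1),"in-plane x,y",(d@R[:,0]).round(1),(d@R[:,1]).round(1))
th=np.linspace(0,2*np.pi,40);H=holeR(1.88)
for X in((628,-41.5,58),):
  for dz in(0,-16):
    c=np.array(X)+6*np.c_[np.cos(th),np.sin(th),0*th]@H.T+dz*H[:,2]
    for k,cm in(("s",s),("t",t)):
        q=cm.proj(c);print(dz,k,q.min(0).round(1),q.max(0).round(1))
# mean color patch around scene hole
g=s.im[262:278,282:300].astype(int).sum(2)//3;print(g)
g=t.im[200:212,319:334].astype(int).sum(2)//3;print(g)
E
```

```text
(-1.35, 1.7) (289.9, 269.4) [628.6 -40.9  64. ] [0.29 0.29] along n -13.9 in-plane x,y 5.7 1.0
(-1.35, 1.7) (291, 269.6) [628.8 -39.8  63.4] [1.46 1.46] along n -15.0 in-plane x,y 6.1 1.5
(0, 0) (289.9, 269.4) [628.  -43.   59.2] [0.68 0.68] along n -16.6 in-plane x,y 1.2 -0.2
(0, 0) (291, 269.6) [628.2 -41.9  58.5] [0.5 0.5] along n -17.7 in-plane x,y 1.7 0.3
0 s [288.7 267.2] [293.2 272.2]
0 t [324.2 203.4] [328. 208.]
-16 s [293.1 270.3] [297.5 275.3]
-16 t [320.3 205.1] [324.1 209.7]
[[165 164 167 166 164 164 166 167 167 167 165 165 164 163 164 167 169 165]
 [165 164 166 166 165 165 167 166 167 166 166 166 165 164 164 167 170 169]
 [161 166 166 167 166 164 166 167 167 168 167 167 166 165 164 166 166 169]
 [145 158 166 166 166 166 165 165 168 166 166 168 167 167 165 164 166 168]
 [117 138 156 163 167 164 163 164 163 160 158 160 166 167 166 164 163 166]
 [ 96 110 133 155 164 164 164 162 151 137 126 143 161 167 168 165 165 165]
 [103  97 118 146 162 166 166 160 135 104  96 123 156 168 167 167 166 164]
 [138 125 134 156 166 169 167 157 129  97  92 120 154 167 167 166 167 166]
 [162 1
[... 650 characters left out ...]
3 114]
 [111 110 113 114 113 111 111 113 114 114 114 112 111 112 114]
 [111 111 113 114 112 112 111 112 113 114 114 112 112 113  92]
 [113 111 112 114 112 112 102 108 111 114 114 112 103  88  87]
 [112 111 112 113 113  83  70  98 118 118 114 113 105  90  80]
 [113 111 111 113 113  80  92 103 122 118 114 112 111  91  68]
 [114 112 112 113 114  83 101 111 117 114 113 114 113 113  88]
 [115 112 110 112 113  95 104 108 106 115 116 115 112 113 113]
 [113 113 109 111 112 113  92  84  92 108 114 114 113 112 112]
 [104 113 110 111 112 113 112 111 110 112 114 114 114 113 112]
 [103 114 112 110 113 113 112 112 111 111 113 113 114 113 113]
 [ 98 115 112 110 112 113 113 111 111 110 111 113 114 112 113]]
```

```bash
python3 - <<'E'
from h import *
s=Cam("scene");t=Cam("top")
bs=cv2.imread("pics/scene0.png").astype(int);bt=cv2.imread("pics/top0.png").astype(int)
np.set_printoptions(linewidth=200)
d=(s.im.astype(int)-bs).sum(2)//3;print(d[254:274,268:290])
d=(t.im.astype(int)-bt).sum(2)//3;print(d[192:212,324:350])
p,R=tcp();
for z in(0,10,20,34,36,46,56):
  X=p+(133-z)*R[:,2];print(z,s.proj(X).round(1),t.proj(X).round(1))
X=[p+(133-z)*R[:,2]+3*np.cos(a)*R[:,0]+3*np.sin(a)*R[:,1] for z in(0,) for a in np.linspace(0,6.28,24)]
print(s.proj(X).min(0),s.proj(X).max(0),t.proj(X).min(0),t.proj(X).max(0))
E
```

```text
[[-40 -57 -70 -70 -49 -15   7  14  11  11  14  13  14  11  12  12  14  12  13  12  13  11]
 [-52 -68 -71 -72 -58 -23   0  10  12  16  12  12  14  12  12  12  15  12  14  13  13  13]
 [-67 -68 -66 -72 -74 -58 -19  -2   8  12  12  13  12  11  15  13  13  14  12  14  12  14]
 [-71 -59 -52 -57 -71 -66 -41 -17  -2  10  13  13  11  14  13  13  12  13  15  14  12  12]
 [-62 -56 -53 -59 -60 -62 -44 -32 -15   2  11  13  13  14  11  13  11  12  14  13  14  13]
 [-63 -65 -72 -66 -58 -54 -46 -38 -24  -4  11  12  11  11  13  12  10  13  12  12  14  13]
 [-77 -79 -80 -74 -67 -56 -48 -43 -27 -11   8  10  14  12  13  12  12  14  13  12  13  14]
 [-66 -82 -85 -80 -75 -66 -59 -53 -34 -10   5  10  13  12  13  14  13  11  12  12  12  14]
 [-31 -58 -76 -83 -82 -78 -70 -63 -51 -29 -10   6  10  11  13  12  12  13  11  14  13  14]
 [  2 -22 -57 -78 -81 -77 -67 -62 -63 -57 -35 -17   1   9  10  13  14  12  11  12  11  12]
 [ 12   4 -20 -40 -49 -47 -33 -29 -41 -56 -58 -40 -20  -3   8  11  14  14  14  11  14  13]
 [ 14  10   6   2   0  -2   2   5  -3 -26 -49 -59 -48 -26 -11   5  11  14  14  13  12  11]
 [ 13  1
[... 2517 characters left out ...]
9  10   9   9 -22 -39]
 [  8  10  10   9  10  11  10  10   9  10  10   8   9  10  10   7   6  10  10  10   8   9  10  10  10   9]
 [ 10  10  10  10   9   9  10  11   8  10   8  11   9  10  10   7   7   9  10  10  10   8   9  10  10  10]
 [  9   9   9  11  11   9   9   9   8  11   9  10   9  10   8   9   5   9  10  11   9   9  10  10   9  10]]
0 [[285.2 266.5]] [[331.1 203.7]]
10 [[282.3 264.5]] [[333.6 202.7]]
20 [[279.4 262.4]] [[336.1 201.6]]
34 [[275.3 259.4]] [[339.7 200. ]]
36 [[274.7 259. ]] [[340.2 199.8]]
46 [[271.7 256.9]] [[342.8 198.7]]
56 [[268.7 254.7]] [[345.4 197.6]]
[284.08633789 265.24525744] [286.31811147 267.77029299] [330.13859235 202.5784581 ] [332.03416093 204.90226798]
```

```bash
python3 - <<'E'
from h import *
s=Cam("scene");t=Cam("top")
p,R=tcp();tip=p+133*R[:,2]
a,b=s.proj(tip)[0],t.proj(tip)[0]
for ds,dt in(((-1.9,1.5),(1,-.1)),((-1.5,1.7),(.5,.1)),((-1.7,1.6),(.8,0))):
  T,e=tri(s,(a[1]+ds[1],a[0]+ds[0]),t,(b[1]+dt[1],b[0]+dt[0]))
  for hs,ht in(((291.5,268.9),(326,205.6)),((291.2,269.2),(326,205.6))):
    H,e2=tri(s,hs[::-1],t,ht[::-1])
    print((R.T@(T-tip)).round(1),np.round(e,1),H.round(1),np.round(e2,1),"hole-tip in tool",(R.T@(H-T)).round(1))
print(R.round(3).tolist())
E
```

```text
[-4.7 -0.5  0.4] [0.8 0.8] [628.  -40.7  60.2] [0.6 0.6] hole-tip in tool [ 8.3  1.1 16.7]
[-4.7 -0.5  0.4] [0.8 0.8] [628.1 -41.1  59.4] [0.2 0.2] hole-tip in tool [ 7.6  1.  17. ]
[-4.5 -0.6  1.9] [1. 1.] [628.  -40.7  60.2] [0.6 0.6] hole-tip in tool [ 8.1  1.1 15.2]
[-4.5 -0.6  1.9] [1. 1.] [628.1 -41.1  59.4] [0.2 0.2] hole-tip in tool [ 7.3  1.1 15.5]
[-4.6 -0.6  1.1] [0.9 0.9] [628.  -40.7  60.2] [0.6 0.6] hole-tip in tool [ 8.2  1.1 16. ]
[-4.6 -0.6  1.1] [0.9 0.9] [628.1 -41.1  59.4] [0.2 0.2] hole-tip in tool [ 7.5  1.1 16.3]
[[-0.231, 0.957, -0.178], [0.753, 0.291, 0.59], [0.616, 0.002, -0.788]]
```

Call:
play_rows(rows=[[[-0.05,0.27,-0.25],[0.24,0.07,0]],[[0,0,0],[0,0,0]],[[0,0,0],[0,0,0]],[[0,0,0],[0,0,0]]])

```text
time: 13.68
tool_pos: [653.6, -124.1, 168.9]
tcp_rot: [3.137, -0.698, 1.869]
contact_force: [0.2, 0.2, -0.9]
grip_width: 12.0
finger_force: 30.0
```

```bash
python3 - <<'E'
from h import *
s=Cam("scene");t=Cam("top")
np.save("s2.npy",s.im);np.save("t2.npy",t.im)
bs=cv2.imread("pics/scene0.png").astype(int);bt=cv2.imread("pics/top0.png").astype(int)
np.set_printoptions(linewidth=220)
print("scene rows 260-276, cols 274-298");print(s.im.astype(int).sum(2)[260:276,274:298]//3);d=(s.im.astype(int)-bs).sum(2)//3;print(d[260:276,274:298])
print("top rows 197-211, cols 319-343");print(t.im.astype(int).sum(2)[197:211,319:343]//3)
p,R=tcp();print(p,get_obs()["contact_force"],R.round(3).tolist())
for z in(0,10,20):
  X=p+(133-z)*R[:,2]-4.6*(1-z/133)*R[:,0];print(z,s.proj(X).round(1),t.proj(X).round(1))
E
```

```text
scene rows 260-276, cols 274-298
[[ 79  81  84  92 102 106 114 124 141 157 162 163 164 167 168 169 167 168 166 163 164 166 168 168]
 [ 68  71  77  82  92 100 106 121 144 160 165 165 166 167 168 167 168 168 166 164 164 162 167 168]
 [ 70  66  68  75  83  89  97 110 138 155 161 165 164 164 168 167 167 167 167 166 165 163 165 168]
 [ 94  75  70  69  74  82  89  94 115 136 153 160 163 163 165 167 169 167 168 167 166 164 164 167]
 [135 110  86  76  78  90 101  91  91 106 127 145 155 162 165 168 167 167 168 169 166 165 163 166]
 [158 147 125 110 110 123 136 125 101  91  99 117 137 153 161 163 167 166 168 168 168 167 165 164]
 [162 160 155 149 151 156 160 154 140 116 100  96 111 129 143 155 162 159 157 162 167 168 167 165]
 [160 161 162 161 162 165 168 167 163 155 137 113  94 101 118 136 143 134 127 142 160 168 168 164]
 [159 161 161 163 164 167 167 168 169 167 164 151 123 102  99 109 114 102  97 122 156 168 169 167]
 [160 161 160 164 167 169 168 168 168 168 168 165 157 137 122 112 105  93  91 121 153 166 169 167]
 [160 158 156 159 167 168 169 167 168 168 170 169 167 164 161 150 127 100 103
[... 3079 characters left out ...]
 76  76  76  77  78  89  75  69  70  69  70]
 [114 112 111 111 112  97 104 108 106 114 115 113 112 113 113 113 114 115 117  85  69  69  69  69]
 [113 112 111 112 112 112  93  84  91 109 113 112 112 112 111 112 114 114 116  92  71  69 107  84]
 [104 113 111 110 112 113 112 111 111 112 113 114 114 112 112 113 113 114 115  99  75  68 104 116]
 [103 115 112 110 111 112 113 111 111 111 112 113 114 113 113 113 113 114 116 108  79  69 106 118]]
[ 653.60675101 -124.0483903   168.98340607] [-0.73770295 -0.86123245 -0.29379988] [[-0.225, 0.957, -0.185], [0.732, 0.291, 0.616], [0.643, 0.003, -0.766]]
0 [[289.1 268.3]] [[327.7 204.6]]
10 [[286.2 266.3]] [[330.2 203.5]]
20 [[283.4 264.3]] [[332.7 202.5]]
```

Call:
play_rows(rows=[[[-0.05,0.1,-0.13],[0,0,0]],[[-0.03,0.1,-0.13],[0,0,0]],[[0,0,0],[0,0,0]],[[0,0,0],[0,0,0]]])

```text
time: 14.28
tool_pos: [651.1, -117.9, 161.0]
tcp_rot: [3.138, -0.698, 1.869]
contact_force: [0.2, -0.3, -1.3]
grip_width: 11.7
finger_force: 30.0
```

```bash
python3 - <<'E'
from h import *
p,R=tcp();o=get_obs();n=np.array([.18,-.588,.788])
print(p,o["contact_force"].round(2),"F.n",(o["contact_force"]@n).round(2),"advance",((np.array([653.6,-124.05,168.98])-p)@n).round(1),o["moment"].round(3))
E
```

```text
[ 651.1429061  -117.92501996  160.98710857] [ 0.24 -0.3  -1.27] F.n -0.78 advance 10.3 [-0.55  -0.112 -0.064]
```

Call:
play_rows(rows=[[[-0.03,0.1,-0.13],[0,0,0]],[[-0.02,0.06,-0.08],[0,0,0]],[[0,0,0],[0,0,0]],[[0,0,0],[0,0,0]]])

```text
time: 14.78
tool_pos: [649.6, -113.2, 154.7]
tcp_rot: [3.138, -0.698, 1.869]
contact_force: [0.2, 0.4, -1.1]
grip_width: 11.9
finger_force: 30.0
```

```bash
cat > f.py <<'E'
from h import *
n=np.array([.18,-.588,.788]);fs=[];ps=[]
s=Cam("scene");t=Cam("top")
p,R=tcp();o=get_obs()
print(o["time"],p.round(1),o["contact_force"].round(2),"F.n",(o["contact_force"]@n).round(2),"inplane",(R.T@o["contact_force"]).round(2),"advance",((np.array([653.6,-124.05,168.98])-p)@n).round(1))
bs=cv2.imread("pics/scene0.png").astype(int);np.set_printoptions(linewidth=220)
print((s.im.astype(int).sum(2)//3)[258:275,278:298])
E
python3 f.py
```

```text
14.875 [ 649.6 -113.3  154.7] [ 0.83  0.31 -0.47] F.n -0.4 inplane [-0.26  0.88  0.4 ] advance 18.3
[[ 99 105  91  81  88 112 146 159 161 163 166 168 165 165 165 166 166 169 166 152]
 [105  99  85  80  95 126 152 159 162 166 166 169 168 165 164 165 165 166 169 166]
 [ 92  85  81  81  82 104 139 154 163 167 168 169 169 168 165 165 164 165 168 167]
 [ 82  80  85  89  80  87 116 138 156 161 167 168 168 169 169 165 163 165 166 169]
 [ 80  82  88  95  93  90 111 123 138 152 165 167 167 168 168 166 166 165 167 168]
 [ 79  83  83  88  96  98 109 116 122 137 159 166 166 168 167 168 167 165 164 168]
 [ 74  69  74  77  85  94 101 109 116 135 157 167 167 168 169 169 168 165 166 166]
 [ 73  64  67  69  76  82  92  99 110 134 154 163 168 166 167 168 168 168 166 165]
 [108  86  70  65  71  74  81  89  99 120 142 155 163 159 160 161 167 167 168 165]
 [146 124  94  76  69  71  79  88  86  95 117 134 144 138 128 143 160 167 168 166]
 [164 155 138 115  95  93 106 117 112  99  92 104 118 109 101 125 156 168 169 168]
 [168 168 163 154 143 140 151 157 154 136 112  94  94  99 102 123 155 167 169 168]
 [166 168 167 167 165 163 168 168 169 160 142 105  87  90 108 135 160 168 169 167]
 [160 169 167 168 166 171 169 166 158 153 130 108 102 102 122 151 164 168 169 169]
 [156 169 168 169 167 167 167 160 136 127 126 123 125 134 150 162 167 169 168 169]
 [162 167 167 166 167 163 158 149 127 131 151 158 158 159 163 165 168 167 168 168]
 [167 168 165 159 154 149 132 124 131 154 165 169 169 167 166 166 165 166 168 167]]
```

Call:
play_rows(rows=[[[-0.02,0.08,-0.105],[0,0,0]],[[0,0,0],[0,0,0]],[[0,0,0],[0,0,0]]])

```text
time: 15.25
tool_pos: [649.1, -110.9, 151.6]
tcp_rot: [3.137, -0.698, 1.869]
contact_force: [0.6, -0.8, 0.4]
grip_width: 11.9
finger_force: 30.0
```

Call:
play_rows(rows=[[[-0.01,0.04,-0.053],[0,0,0]],[[0,0,0],[0,0,0]],[[0,0,0],[0,0,0]]])

```text
time: 15.62
tool_pos: [648.8, -109.7, 150.0]
tcp_rot: [3.137, -0.698, 1.869]
contact_force: [0.5, -2.3, 1.2]
grip_width: 12.2
finger_force: 30.0
```

```bash
python3 f.py | head -1
```

```text
15.725 [ 648.8 -109.7  150. ] [ 1.46 -0.91 -0.16] F.n 0.68 inplane [-1.1   1.13 -0.71] advance 24.3
```

Call:
play_rows(rows=[[[-0.01,0.04,-0.053],[0,0,0]],[[0,0,0],[0,0,0]]])

```text
time: 15.98
tool_pos: [648.4, -108.4, 148.3]
tcp_rot: [3.137, -0.698, 1.869]
contact_force: [1.4, -3.6, 2.2]
grip_width: 11.8
finger_force: 30.0
```

Call:
play_rows(rows=[[[-0.01,0.04,-0.053],[0,0,0]],[[0,0,0],[0,0,0]]])

```text
time: 16.23
tool_pos: [648.3, -107.9, 147.8]
tcp_rot: [3.136, -0.697, 1.87]
contact_force: [0.8, -5.3, 6.9]
grip_width: 12.0
finger_force: 30.0
```

```bash
python3 f.py | head -1;python3 f.py | head -1
```

```text
16.325 [ 648.3 -108.   147.8] [ 1.24 -6.37  6.12] F.n 8.79 inplane [-1.02 -0.64 -8.84] advance 27.1
16.425 [ 648.3 -107.9  147.8] [ 0.12 -5.06  6.79] F.n 8.34 inplane [ 0.62 -1.33 -8.34] advance 27.1
```

Call:
play_rows(rows=[[[0,0.02,-0.027],[0,0,0]],[[0,0,0],[0,0,0]],[[0,0,0],[0,0,0]],[[0,0,0],[0,0,0]],[[0,0,0],[0,0,0]],[[0,0,0],[0,0,0]],[[0,0,0],[0,0,0]],[[0,0,0],[0,0,0]],[[0,0,0],[0,0,0]],[[0,0,0],[0,0,0]],[[0,0,0],[0,0,0]]])

```text
time: 17.8
tool_pos: [648.4, -107.8, 147.7]
tcp_rot: [3.135, -0.696, 1.87]
contact_force: [0.8, -8.3, 8.5]
grip_width: 11.7
finger_force: 30.0
```

```bash
cat > g.py <<'E'
from h import *
s=Cam("scene");t=Cam("top");p,R=tcp();o=get_obs()
np.set_printoptions(linewidth=220)
print(o["time"],p.round(1),R.round(3).tolist(),o["contact_force"].round(1))
g=(s.im.astype(int).sum(2)//3);print(g[255:275,270:296])
P=[p+(133-z)*R[:,2]-4.6*(1-z/133)*R[:,0] for z in(0,20,35,57)];print(s.proj(P).round(1).tolist())
E
python3 g.py
```

```text
17.9 [ 648.4 -107.8  147.7] [[-0.226, 0.957, -0.183], [0.733, 0.291, 0.615], [0.641, 0.005, -0.767]] [ 2.  -7.5  8.6]
[[130 143 149 153 156 158 160 156 145 117  89  79  82  94 112 126 141 159 162 164 165 165 166 168 168 167]
 [157 161 160 163 161 162 164 159 149 122  95  82  76  79  88 108 132 155 162 163 163 164 167 168 168 169]
 [165 163 162 164 163 163 163 156 132 107  91  83  80  76  78  84 107 139 153 163 165 164 165 165 168 168]
 [162 164 163 162 163 161 160 147 115  96  89  88  86  88  82  77  85 110 141 162 166 165 163 165 167 171]
 [163 163 163 164 162 160 149 124  98  89  88  86  92 100  87  77  92 123 154 165 168 166 164 163 166 169]
 [162 162 163 161 158 148 122 102  89  86  91  95  89  86  80  87 121 150 165 167 168 167 166 164 165 167]
 [162 162 160 160 149 125 100  90  88  90 102 103  87  75  74  95 136 161 167 168 169 169 167 167 164 166]
 [163 163 161 152 131 102  87  87  91 103 108  93  79  79  75  84 124 151 161 166 168 170 169 167 164 163]
 [164 160 152 130 103  87  87  91 101 108  96  81  81  88  81  74  93 125 148 160 167 169 168 168 166 164]
 [162 153 129 104  
[... 523 characters left out ...]
49 125 115 104  86  84 108 147 162 161 148 118  94  77  70  77  90  96  88  96 102 102 121 157 168]
 [161 157 137 118  95  81  87 120 157 168 170 166 156 137 114  97 104 119 119  97  86  94 109 137 162 167]
 [160 159 153 138 117  91  85 121 157 169 169 169 165 160 144 129 136 141 123 101  91  97 123 151 164 168]
 [163 162 160 156 147 111  86 115 154 167 170 167 157 148 131 120 119 119 116 116 118 128 149 162 166 167]
 [162 161 162 163 161 136 115 137 161 168 168 160 136 120 110 106 107 112 130 148 157 159 163 164 166 167]
 [160 162 161 162 165 163 161 164 169 166 159 148 122 108 107 106 107 120 151 165 169 166 168 166 166 166]]
[[296.5, 273.7], [291.1, 269.7], [286.9, 266.7], [280.6, 262.1]]
```

Call:
play_rows(rows=[[[0.06,-0.2,0.26],[0,0,0]],[[0.12,-0.39,0.52],[0,0,0]],[[0.12,-0.39,0.52],[0,0,0]],[[0.06,-0.2,0.26],[0,0,0]],[[0,0,0.7],[0,0,0]],[[0,0,1],[0,0,0]],[[0,0,1],[0,0,0]],[[0,0,0.8],[0,0,0]],[[0,0,0],[-0.9,-0.27,0]],[[0,0,0],[-0.9,-0.27,0]],[[0,0,0],[-0.9,-0.27,0]],[[0,0,0],[0,0,0]]])

```text
time: 19.4
tool_pos: [658.7, -139.5, 299.4]
tcp_rot: [3.139, -0.305, 1.871]
contact_force: [0.4, 0.4, -1.7]
grip_width: 11.6
finger_force: 30.0
```

Call:
play_rows(rows=[[[-0.4,0.6,0],[-0.9,-0.27,0]],[[-0.5,0.8,0],[-0.95,-0.29,0]],[[-0.5,0.8,0],[0,0,0.7]],[[-0.5,0.9,0],[0,0,0.7]],[[-0.5,0.9,0],[0,0,0.7]],[[-0.5,0.9,0],[0,0,0.7]],[[-0.5,0.9,0],[0,0,0.7]],[[-0.5,0.9,0],[0,0,0.7]],[[-0.5,0.9,0],[0,0,0.7]],[[-0.5,0.9,0],[0,0,0.7]],[[-0.5,0.9,0],[0,0,0.7]],[[-0.5,0.9,0],[0,0,0.7]]])

```text
time: 20.9
tool_pos: [481.3, 167.7, 296.7]
tcp_rot: [3.141, -0.04, 2.846]
contact_force: [-0.1, 0.1, -2.1]
grip_width: 12.4
finger_force: 30.0
```

Call:
play_rows(rows=[[[-0.5,0.9,0],[0,0,0.5]],[[-0.5,0.9,0],[0,0,0]],[[-0.5,0.7,0],[0,0,0]],[[-0.5,0.6,-0.5],[0,0,0]],[[-0.5,0.6,-0.5],[0,0,0]],[[0,0,0],[0,0,0]],[[0,0,0],[0,0,0]]])

```text
time: 21.78
tool_pos: [407.6, 277.7, 267.6]
tcp_rot: [3.141, -0.036, 2.914]
contact_force: [0.4, -1.0, -0.2]
grip_width: 12.3
finger_force: 30.0
```

Call:
play_rows(rows=[[[0,0,-0.6],[0,0,0]],[[0,0,-0.8],[0,0,0]],[[0,0,-0.7],[0,0,0]],[[0,0,-0.4],[0,0,0]],[[0,0,0],[0,0,0]],[[0,0,0],[0,0,0]]])

```text
time: 22.52
tool_pos: [407.6, 278.1, 193.5]
tcp_rot: [3.14, -0.034, 2.914]
contact_force: [0.4, -0.5, -1.4]
grip_width: 11.5
finger_force: 30.0
```

```bash
python3 - <<'E'
from h import *
s=Cam("scene");t=Cam("top");p,R=tcp();print(p,get_obs()["contact_force"].round(1))
v=np.array([471.7,313.9]);yw=-.226;ex=np.array([np.cos(yw),np.sin(yw)]);ey=np.array([-ex[1],ex[0]])
d=p[:2]-v;print("rail xy",d@ex,d@ey)
for z in(0,57,75,96.3,112,138):
  X=p+(133-z)*R[:,2];Y=np.array([p[0],p[1],p[2]-133+z]);print(z,s.proj(X).round(1),s.proj(Y).round(1),t.proj(Y).round(1))
for nm in("scene","top"):
  print(nm,[(k,np.round(q["at"],1).tolist(),round(q["p"],2)) for k in("pin_tip","pin_seat","pin_grip","pin") for q in pinpoint(k,nm)[:6] if q["at"][1]>380 or nm=="top"and q["at"][1]<240])
cv2.imwrite("pics/m8.png",np.hstack([s.crop(140,250,370,490,5)[:550]]))
E
```

```text
[407.40663321 278.19558556 193.58586421] [ 0.5 -0.  -1.1]
rail xy -54.65773699492714 -49.20339429077161
0 [[403.2 200.8]] [[403.2 201.7]] [[197.8 295.3]]
57 [[405.3 181.9]] [[405.4 182.5]] [[192.9 296.7]]
75 [[406.  175.8]] [[406.1 176.1]] [[191.2 297.2]]
96.3 [[406.9 168.3]] [[406.9 168.5]] [[189.3 297.7]]
112 [[407.5 162.7]] [[407.5 162.8]] [[187.7 298.2]]
138 [[408.6 153.2]] [[408.6 153.2]] [[185.1 298.9]]
scene [('pin_tip', [201.3, 403.7], 0.56), ('pin_tip', [190.9, 427.1], 0.28), ('pin_seat', [172.4, 406.5], 0.85), ('pin_seat', [234.5, 456.8], 0.3), ('pin_grip', [157.2, 412.2], 0.85), ('pin', [202.6, 402.4], 0.62)]
top [('pin_tip', [204.7, 460.9], 0.41), ('pin_seat', [203.6, 461.8], 0.7), ('pin_seat', [255.0, 420.9], 0.68), ('pin_grip', [254.6, 428.7], 0.5), ('pin', [256.6, 416.2], 0.71)]
```

View pics/m8.png

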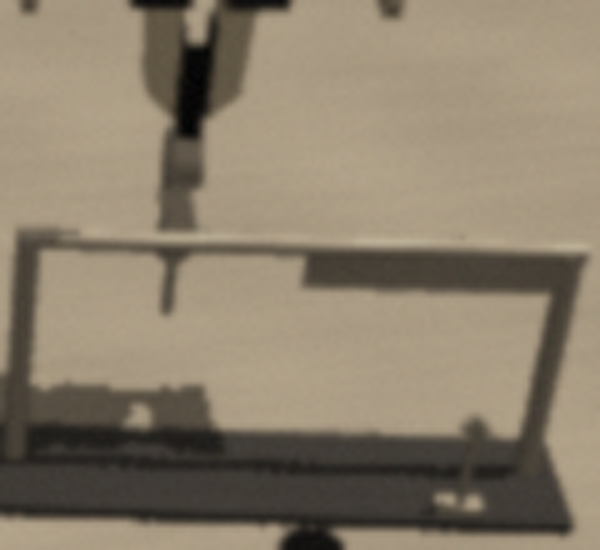

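Call:
play_rows(rows=[[[0.4,-0.1,0],[0,0,0]],[[0.4,-0.09,0],[0,0,0]],[[0.4,-0.09,0],[0,0,0]],[[0.3,-0.07,0],[0,0,0]],[[0.28,-0.06,0],[0,0,0]],[[0,0,0],[0,0,0]],[[0,0,0],[0,0,0]]])

```text
time: 23.9
tool_pos: [460.0, 265.7, 192.6]
tcp_rot: [3.141, -0.035, 2.915]
contact_force: [0.2, -1.0, -2.1]
grip_width: 11.8
finger_force: 30.0
```

Call:
play_rows(rows=[[[0,0,-0.3],[0,0,0]],[[0,0,-0.25],[0,0,0]],[[0,0,-0.1],[0,0,0]],[[0,0,0],[0,0,0]],[[0,0,0],[0,0,0]]])

```text
time: 24.52
tool_pos: [460.5, 265.8, 173.3]
tcp_rot: [3.141, -0.035, 2.915]
contact_force: [0.5, -0.1, -1.3]
grip_width: 11.9
finger_force: 30.0
```

Call:
play_rows(rows=[[[0,0,-0.06],[0,0,0]],[[0,0,0],[0,0,0]],[[0,0,0],[0,0,0]]])

```text
time: 24.9
tool_pos: [460.6, 265.9, 172.7]
tcp_rot: [3.14, -0.034, 2.915]
contact_force: [-2.5, -1.0, 6.7]
grip_width: 11.9
finger_force: 30.0
```

Call:
play_rows(rows=[[[0,0,0.12],[0,0,0]],[[0.12,0.5,0],[0,0,0]],[[0.16,0.7,0],[0,0,0]],[[0.16,0.7,0],[0,0,0]],[[0,0,0],[0,0,0]]])

```text
time: 25.52
tool_pos: [473.6, 324.5, 174.5]
tcp_rot: [3.141, -0.035, 2.917]
contact_force: [-0.8, 0.1, -0.3]
grip_width: 11.7
finger_force: 30.0
```

```bash
python3 - <<'E'
from h import *
s=Cam("scene");t=Cam("top");p,R=tcp();print(p,get_obs()["contact_force"].round(1))
v=np.array([471.7,313.9]);yw=-.226;ex=np.array([np.cos(yw),np.sin(yw)]);ey=np.array([-ex[1],ex[0]])
d=p[:2]-v;print("rail xy",d@ex,d@ey)
P=lambda x,y,z:np.r_[v+x*ex+y*ey,z]
for y in(80,90,100):print(y,"origin s",s.proj(P(0,y,0)).round(1),"t",t.proj(P(0,y,0)).round(1),"head s",s.proj(P(38,y,58)).round(1),"t",t.proj(P(38,y,58)).round(1))
for nm in("scene","top"):print(nm,[(np.round(q["at"],1).tolist(),round(q["p"],2)) for q in pinpoint("mark",nm)[:2]],[(np.round(q["at"],1).tolist(),round(q["p"],2)) for q in spot_in("mark",nm)[:2]])
np.set_printoptions(linewidth=220)
g=s.im.astype(int).sum(2)//3;print(g[221:243,455:472])
g=t.im.astype(int).sum(2)//3;print(g[242:254,146:170])
E
```

```text
[473.25674435 322.93691022 174.50487449] [ 0.5  0.  -0.8]
rail xy -0.5078431445172981 9.155943134325184
80 origin s [[453.8 234.4]] t [[158.8 262.4]] head s [[460.1 224. ]] t [[156.  247.4]]
90 origin s [[457.8 234.5]] t [[155.  261.5]] head s [[464.3 224.1]] t [[152.  246.6]]
100 origin s [[461.8 234.6]] t [[151.3 260.7]] head s [[468.5 224.2]] t [[148.1 245.7]]
scene [([236.1, 454.1], 0.58)] []
top [] [([274.0, 217.9], 0.15)]
[[156 156 155 157 156 157 155 156 156 157 153 155 156 155 157 158 158]
 [156 155 155 157 155 156 156 154 150 147 144 150 155 155 157 157 156]
 [156 156 157 157 156 156 153 149 135 121 118 135 148 156 157 158 158]
 [154 153 156 158 155 155 148 132 112  95  89 106 132 150 157 155 156]
 [155 155 153 155 155 151 140 112  87  73  71  80 111 140 152 156 156]
 [140 140 139 141 141 140 132 109  81  66  67  72  96 123 140 146 148]
 [ 98  97  98  98  99  99  98  93  79  69  65  67  85  95 106 119 123]
 [ 68  67  69  70  69  71  69  68  64  64  64  66  68  72  72  76  79]
 [ 64  63  64  62  63  62  64  61  59  63  65  62  63  65  64  63  63]
 [ 62  62  62  62  63  63  62
[... 1383 characters left out ...]
3 105]
 [ 68  56  36  19   9  14  19  17  16  10  14   6   4   5   5   7   3  26  30  30  58  62  58  52]
 [ 84  56  34  27  12  17  22  18  17  15  13  10  10   6   6   7   7  14  26  53  60  60  61  61]
 [ 96  68  43  31  20  11  16  19  15  13  13  14  12   7   7   5   5   4  54  60  60  60  57  60]
 [116  85  58  39  25  13  16  22  19  14  15  13  12  10   7   6   8   7  30  55  63  63  62  61]
 [120 102  68  40  23  23  17  16  16  16  15  14  13  11   6   7   9   9  27  58  65  64  64  63]
 [118 117  88  51  28  25   9  16  19  20  12  13  14  11   9   9   4   1   4  50  60  62  61  61]
 [116 116 100  70  40  32  24  16  26  20  16  17  14   9   5   6   2   8   9  31  71  61  63  62]]
```

Call:
play_rows(rows=[[[0.12,0.5,0],[0,0,0]],[[0.14,0.6,0],[0,0,0]],[[0.14,0.6,0],[0,0,0]],[[0.12,0.54,0],[0,0,0]],[[0.09,0.42,0],[0,0,0]],[[0,0,0],[0,0,0]],[[0,0,0],[0,0,0]]])

```text
time: 26.7
tool_pos: [491.7, 402.2, 174.9]
tcp_rot: [-3.142, -0.035, 2.915]
contact_force: [0.2, -0.0, -1.2]
grip_width: 12.0
finger_force: 30.0
```

```bash
cat > r.py <<'E'
from h import *
s=Cam("scene");t=Cam("top");p,R=tcp();print(get_obs()["time"],p.round(1),get_obs()["contact_force"].round(1))
v=np.array([471.7,313.9]);yw=-.226;ex=np.array([np.cos(yw),np.sin(yw)]);ey=np.array([-ex[1],ex[0]])
d=p[:2]-v;print("rail xy",d@ex,d@ey)
P=lambda x,y,z:np.r_[v+x*ex+y*ey,z]
for z in(0,15,35,46,57):print(z,"pred at mark",s.proj(P(0,91.2,135-96.3+z)).round(1))
np.set_printoptions(linewidth=220)
b=cv2.imread("pics/scene0.png").astype(int);D=(s.im.astype(int)-b).sum(2)//3
print(D[190:222,455:480])
print([(k,np.round(q["at"],1).tolist(),round(q["p"],2)) for k in("pin_tip","pin_seat") for q in pinpoint(k,"scene")[:5] if q["at"][1]>380])
E
python3 r.py
```

```text
26.8 [491.8 402.  175.1] [-0.2  0.1 -1.5]
rail xy -0.15663906246114728 90.39516851858627
0 pred at mark [[460.7 221.9]]
15 pred at mark [[461.7 217. ]]
35 pred at mark [[463.1 210.2]]
46 pred at mark [[463.8 206.4]]
57 pred at mark [[464.6 202.6]]
[[-11 -12 -16 -15 -14 -18 -17 -19 -24 -25 -19 -16 -15 -16 -16 -17 -18 -26 -21  -3   3   5   5   4   6]
 [  0   0  -1   0  -2  -1   0  -1  -5  -9   6  10  13  12  12  12  10  -1  -4   0   3   4   2   3   4]
 [  2   1   5   4   3   1   2   1   1  -7   4  12  15  16  13  15  14   4   2   2   1   3   1   4   5]
 [  4   3   4   3   4   3   3   3  -1  -7  -4   3   7   5   4   5   1   2   2   1   3   3   1   2   3]
 [  2   4   4   0   2   5   2   4  -1  -7  -2  -2   0   1   0   2   1   1   4   0   1   3   2   1   6]
 [  3   0   4   1   4   4   3   0  -1  -5  -3   0  -2  -2   2  -2   0   4   3   0   2   4   3   3   4]
 [  3   2   3   2   2   2   2   1  -1  -6  -5  -3  -2  -2  -3   1   1   0   5   1   4   4   3   4   0]
 [  3   4   4   4   0  -6 -11  -9 -10 -12 -14 -15 -10  -5  -2   1   4   3   0   4   4   3   5   3   3]
 [  3   6   5   5  -3 -31 -4
[... 1852 characters left out ...]
-76 -50 -10   5   6   7   4   8   5   5   5   7   7   6   3   5   3   2   2]
 [  7   4   7   6 -11 -56 -74 -39  -6   6   8   7   6   6   5   4   6   7   6   7   5   7   4   4   1]
 [  5   5   7   1 -21 -65 -68 -27  -1   6   6   4   6   7   6   5   5   6   8   5   5   0   3   1   4]
 [  6   8   4   1 -29 -68 -60 -16   4   6   6   8   6   5   4   7   5   7   6   5   5   2   2   2  -1]
 [  6   6   6  -5 -39 -69 -54 -10   4   6   5   6   6   7   5   5   5   2   5   5   3   4   4   0   2]
 [  7   5   7  -1 -25 -51 -37  -5   4   4   6   3   6   6   6   5   6   5   5   7   3   1   3   3   2]]
[('pin_tip', [221.7, 459.0], 0.78), ('pin_seat', [189.7, 467.4], 0.86), ('pin_seat', [294.0, 453.8], 0.63)]
```

Call:
play_rows(rows=[[[0.01,0.03,-0.07],[0,0,0]],[[0,0,0],[0,0,0]],[[0,0,0],[0,0,0]]])

```text
time: 27.28
tool_pos: [492.1, 403.4, 172.9]
tcp_rot: [3.141, -0.035, 2.915]
contact_force: [-0.7, -0.4, -0.5]
grip_width: 12.3
finger_force: 30.0
```

Call:
play_rows(rows=[[[0,0,0],[0,0,0]],[[0,0,0],[0,0,0]],[[0,0,0],[0,0,0]],[[0,0,0],[0,0,0]],[[0,0,0],[0,0,0]],[[0,0,0],[0,0,0]]], hand=-0.2)

```text
time: 28.02
tool_pos: [492.1, 403.4, 172.9]
tcp_rot: [3.141, -0.035, 2.915]
contact_force: [-0.2, -0.5, -1.1]
grip_width: 36.4
finger_force: 0.0
```

Call:
play_rows(rows=[[[0,0,0.2],[0,0,0]],[[0,0,0.4],[0,0,0]],[[0,0,0.6],[0,0,0]],[[0,0,1],[0,0,0]],[[0,0,1],[0,0,0]],[[0,0,0],[0,0,0]],[[0,0,0],[0,0,0]],[[0,0,0],[0,0,0]],[[0,0,0],[0,0,0]],[[0,0,0],[0,0,0]],[[0,0,0],[0,0,0]],[[0,0,0],[0,0,0]]])

```text
time: 29.52
tool_pos: [492.1, 403.4, 268.9]
tcp_rot: [3.141, -0.035, 2.915]
contact_force: [0.3, 0.1, 0.7]
grip_width: 36.5
finger_force: 0.0
```

```bash
python3 r.py; python3 r.py | head -1; python3 - <<'E'
from h import *
s=Cam("scene");c=Cam("scene").im.astype(int)
for i in range(6):
    d=Cam("scene").im.astype(int);print(np.abs(d-c)[170:225,440:490].mean().round(2),end=" ");c=d
E
```

```text
29.625 [492.1 403.4 268.9] [ 0.1 -0.3 -0.3]
rail xy -0.16429030196133504 91.83408837817464
0 pred at mark [[460.7 221.9]]
15 pred at mark [[461.7 217. ]]
35 pred at mark [[463.1 210.2]]
46 pred at mark [[463.8 206.4]]
57 pred at mark [[464.6 202.6]]
[[-14 -12 -18 -17 -18 -18 -17 -20 -22 -23 -24 -19 -17 -13 -18 -17 -14 -13 -22 -32 -34 -34 -39 -38 -37]
 [ -1  -1   0  -4  -3  -1  -1  -4  -3  -7   1  10  14  13  13  15  17  11   1  -4  -8  -7  -9  -6  -6]
 [  3   3   2   3   0   0  -1   0   1  -4   1  13  20  19  21  26  31  25  11   1  -1   4   1   3   3]
 [  1   2   3  -2   3   2   1   2   0  -5  -7   7  13  13  14  23  36  31  11   2   1   1   3   0   2]
 [ -1   4   2  -1   1   3   3   2  -2  -5  -8   0   2   5   5   8  15  10   4   0   0   2   0  -1   3]
 [  2   1   1  -1   1   2   3   1  -1  -2  -5  -2  -1  -4   2   1   4  -1  -2  -1   0   2   3   1   0]
 [  1   2   2   0   1   0   1  -2   0 -10  -2  -2  -3  -1  -2   2  11   4   3   0   3   5   2   3   0]
 [  2   1   1   4  -2  -6 -13 -10 -11 -13 -12 -11  -5  -1  -3  -2   1   4   1   2   3   1   3   2   1]
 [  2   3   3   2  -3 -29 
[... 1891 characters left out ...]
 3   2   3   4   5   3   2   1   3   1]
 [  1   1   4   4  -3 -31 -71 -66 -25  -2   2   2   4   4   2   2   5   5   4   4   3   4   1   2   0]
 [  4   4   5   2  -6 -48 -76 -59 -18   0   4   3   3   2   3   3   2   2   2   2   3   1   2   2   3]
 [  3   4   2   2 -10 -52 -77 -54 -13   0   5   4   1   2   3   3   1   3   4   2   3  -1  -2   2   0]
 [  5   4   2   2 -14 -60 -76 -42  -8   3   3   4   4   3   4   2   4   2   2   3   3   1   0  -1   2]
 [  5   1   2  -2 -21 -63 -69 -30  -7   1   2   0   2   5   2   3   3   3   2   5   2   1   4   0   2]]
[('pin_tip', [223.7, 461.1], 0.73), ('pin_seat', [191.3, 466.9], 0.6)]
29.825 [492.1 403.4 268.9] [ 0.6 -0.   0.4]
1.09 1.08 1.08 1.07 1.07 1.09
```

```bash
python3 -c "
from plant import *
print(bot.close_job())"
```

```text
the job is handed in; nothing more can be done
None
```

The job is handed in: I held the reset button down for over a second, and the pin now hangs still by its hook on the keeper-blade part of the rail, about level with the pointer mark; no verdict came back.

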